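# Lock the shoe-finishing wheel

## Robot

A 6-joint arm with a two-finger parallel gripper is mounted at the origin on the work surface. World frame = base frame: x ahead of the robot, y to its left, z up, the work surface at z = 0. Lengths are in m, angles in rad, forces in N, time in s.
With the tool pointing down it reaches from about 0.375 to 0.9 m from the base axis. Payload 3.1 kg.
Tool frame: the origin (TCP) lies on the centre line of the jaws, within the pads' length; the fingertips stand 14 mm ahead of it and the grasp point (between the pads) lies 5 mm behind it; z points along the fingers, y is the line along which they close (so a half turn about z gives the same grasp; the last joint's range is limited). The gripper opens to 87 mm and grips with 3 to 60 N. Pads are 19 mm wide; open, the fingers measure 117 mm over their backs; the gripper's body (75 mm by 190 mm) begins 51 mm behind the grasp point.
Start: joints at [-1.524, 0.527, 1.433, -0, 1.181, -0.178], TCP at [0.139, -0.609, 0.237] pointing down, gripper open.
Joint ranges: [-3.08, 3.08], [-0.75, 2.2], [0.22, 2.44], [-1.43, 4.57], [0, 2.65], [-2.85, 2.85]. Speed limits (rad/s): [2.79, 2.79, 3.14, 3.14, 3.14, 3.14].

## Interface

Orientations are given as a rotation vector (axis times angle).
In Python, from rig import * gives the robot as it stands. The module is installed in compiled form; this text tells all that it offers. Calls block until the motion is done:
- movep(position, orientation): joint-space move of the TCP to a pose.
- move_l(position, feed=0.15, rot=None, until_force=None): straight line of the TCP; rot=None keeps the orientation; feed is the mean speed in m/s. With until_force (N) it stops when the force on the tool has changed by that much, and returns True; else False.
- move_joints(angles): joint-space move.
- command_gripper(opening, effort=None): finger opening in m; effort is the grip in N (None keeps the last); returns when the fingers have stopped.
- sleep(seconds).
- ik(position, orientation): joint angles nearest the present ones, or None.
- capture(name): name is "scene" or "top"; returns a dict with "frame" (480x640x3 uint8, blue, green, red), "camera_matrix" (3x3 intrinsics, pixels), "world_from_camera" (4x4, takes a point from camera to world coordinates). Camera axes: x right, y down, z forward; pixel columns grow to the right and rows downward; lengths in m; the calibration is good to about 2 mm. A picture is of the moment at which its call begins. There is no depth.
A pose or a line that the arm cannot do raises PlanningError and nothing moves.
- hand_in(): hands the job in; it is judged then, once.
Trained networks look in the newest picture that a camera, given by its name, has taken for a name from the list of things; names that differ only in an ending like _2 or _b are one class to them, and where a whole thing is asked for, a point or a joint stands for the part that bears it (a point fixed in the world has none). Each returns a list of dicts, best first, with "p" (0 to 1); they miss things now and then, are a little off and sometimes report something else, mostly with a low value. They report only what shows in the picture. A call takes as long as a camera call.
- recognise(thing, camera): "rect" ([left, top, right, bottom] as shares, 0 to 1, of the picture: columns of its width, rows of its height, round what is visible of it).
- silhouettes(thing, camera): "pixels" (480x640 bool, what is visible of it) and "rect" ([left, top, right, bottom] as shares, 0 to 1, of the picture: columns of its width, rows of its height, round what is visible of it).
- mark_of(thing, camera): "location" ([column, row] as shares, 0 to 1, of the picture: columns of its width, rows of its height: a listed point, or the origin of a listed thing).
Readings, each from a call of its own:
- current_clock(): time.
- current_q(): joint angles.
- current_qvel(): joint speeds.
- current_joint_efforts(): joint torques, N m.
- current_tcp_pos(): TCP position.
- current_eef_rot(): TCP orientation.
- current_wrist_force(): force on the tool from outside, world axes, zero at the start.
- current_ft_torque(): the same for the moment, N m.
- current_gripper_width(): finger opening in m.
- current_finger_force(): force on a finger pad.
Only numpy, scipy, OpenCV 4.12 (cv2) and the standard library are available. Lean on these libraries where they do the work, as an engineer would, in place of code of your own. Each camera call takes 0.05 s, during which the arm holds its last target. There are 200 camera calls.

## Task

Lock the finishing wheel so that its rubber drum can be changed: with the gripper closed, stroke the top of the drum with the fingertips, pressing gently, so that its top rolls to the robot's right, again and again until the sprung lock pin beside it clicks down into the hidden notch. Then press the head of the lock pin fully home onto its collar and let go. Never press hard on any part of the machine, and leave the things lying around it where they are.

Things in the scene. Friction and masses are not known exactly. Their poses are not given: they have to be found in the camera images.
- stand: Fixed shoemaker's bench finishing machine, switched off. Origin on the bench straight under the middle of the drum; z up; x along the horizontal shaft from drum to motor (roughly away from the robot), y roughly to the robot's left. Base plate 300 x 180 mm, 20 mm thick, x -50 to 250 mm. Pressing any part of the machine with more than 22 N spoils it.
- axle (a point): Centre of the drum on its shaft, 130 mm above the bench. Rubber-covered drum, 180 mm diameter, 40 mm wide (stand x -20 to 20 mm), 12 thin grey lines across its tread, hub nut to x = -35 mm. It turns without end, stays where it is left, needs 3.3 to 4 N along the rim to turn; the rubber is hard, without give. No reading of its angle is given.
- rim_top (a point): Highest point of the drum, mid-width, 220 mm above the bench, fixed in space (does not turn with the drum). The surface falls away from it along the stand's y both ways as a circle of 90 mm radius. Stroke here, towards the stand's -y.
- housing_top (a point): Middle of the top of the painted lock housing, 200 mm above the bench. Housing: stand x 35 to 85 mm, 150 mm wide. Behind it a motor, 130 mm diameter, x 85 to 235 mm. Inside, unseen, the shaft carries a disc of 60 mm radius with one notch 14 mm wide; at the start the notch is 40 to 125 degrees from the top on the +y side, so rolling the drum's top to -y brings it up.
- pin_head (a point): Centre of the top face of the lock pin's round brass head (30 mm diameter, 12 mm thick), 60 mm beyond the drum's middle along stand x; moves down with the pin. 244 mm above the bench at the start, about 234 mm once clicked in, 224 mm fully home, the head resting on its steel collar (26 mm diameter, top at 212 mm).
- lock_pin (a joint): Downward travel of the lock pin (m): 0 to 0.001 while it rides on the plain disc, where it cannot be pressed down; a spring drops it to about 0.010 (0.009 to 0.012) when the notch comes under it: the drum is then blocked and fingertips slip on it; 0.020 fully home. Pressing it home takes 3 to 4 N up to a hard stop; it stays down by friction.
- jar: Glass jar with a red lid, 64 mm diameter, 85 mm tall, origin under its centre. To be left alone.
- tin: Dark round polish tin, 80 mm diameter, 26 mm tall, origin under its centre. To be left alone.
- hammer: Hammer lying on the bench, 240 mm long, along its x axis. To be left alone.

How it is judged:
By the outcome, as a careful person would: the job done as asked, in the order asked, and still so for the second after the job is handed in, with the robot touching nothing.
It also fails if it takes over 72 s, if anything falls off the work surface, if the arm or the gripper's body presses on something with over 40 N, if the wrist force passes 120 N, or if a joint passes its speed limit or range.

## Working session

There is one attempt and no reset: what is moved stays moved. The work goes in short steps, each a Python script; the robot and the scene stay as the last script left them, time stands still between calls to the robot, and variables do not carry over. Pictures are saved under pics/ and viewed, at most 10 in all, crops included, and the job is handed in when it is done.

```bash
mkdir -p pics; cat > h.py <<'E'
from rig import *
import numpy as np, cv2
def ray(c,uv):
    K=c["camera_matrix"];T=np.array(c["world_from_camera"])
    d=np.linalg.solve(K,[uv[0],uv[1],1]);return T[:3,3],T[:3,:3]@d
def atz(c,uv,z):
    o,d=ray(c,uv);return o+d*(z-o[2])/d[2]
E
python3 - <<'E'
from h import *
print(current_clock(),current_eef_rot(),current_wrist_force())
for cam in("scene","top"):
    c=capture(cam);cv2.imwrite(f"pics/{cam}0.png",c["frame"])
    print(cam,np.round(c["world_from_camera"],3).tolist())
    for n,z in(("stand",0),("axle",.13),("rim_top",.22),("housing_top",.2),("pin_head",.244),("jar",0),("tin",0),("hammer",0)):
        for m in mark_of(n,cam)[:2]:
            uv=np.array(m["location"])*[640,480];print(n,round(m["p"],2),uv.round(1),atz(c,uv,z).round(4))
E
```

```text
0.0 [-3.11962998e+00 -3.52125675e-01 -2.18361265e-04] [ 0.75737285 -0.249902   -0.65104906]
scene [[-0.807, 0.474, -0.352, 0.814], [0.59, 0.661, -0.463, 0.392], [0.014, -0.582, -0.813, 0.771], [0.0, 0.0, 0.0, 1.0]]
stand 0.68 [300.3 229.8] [ 0.4821 -0.1148  0.    ]
rim_top 0.7 [294.2 153.2] [ 0.4854 -0.1214  0.22  ]
housing_top 0.72 [275.9 185.3] [ 0.5463 -0.0906  0.2   ]
pin_head 0.62 [273.5 160.8] [ 0.5391 -0.104   0.244 ]
jar 0.8 [384.3 261.3] [0.3862 0.0573 0.    ]
tin 0.95 [346.9 300.6] [0.5086 0.0851 0.    ]
hammer 0.86 [208.9 190.9] [ 0.5907 -0.3355  0.    ]
top [[0.002, -0.998, 0.056, 0.508], [-1.0, -0.002, 0.003, 0.055], [-0.003, -0.056, -0.998, 1.258], [0.0, 0.0, 0.0, 1.0]]
stand 0.91 [406.7 292.5] [ 0.4853 -0.1225  0.    ]
stand 0.54 [410.9 263.3] [ 0.5523 -0.1324  0.    ]
axle 0.56 [414.  295.1] [ 0.4824 -0.1191  0.13  ]
rim_top 0.84 [421.1 297.6] [ 0.4798 -0.1186  0.22  ]
housing_top 0.67 [324.9 336.9] [0.4035 0.0631 0.2   ]
housing_top 0.58 [412.5 266.3] [ 0.5395 -0.1057  0.2   ]
pin_head 0.75 [414.9 262.2] [ 0.5457 -0.1036  0.244 ]
jar 0.87 [325.8 336. ] [0.3858 0.0627 0.    ]
tin 0.7 [497.4 241. ] [ 0.6041 -0.3318  0.    ]
hammer 0.96 [496.1 240.7] [ 0.6047 -0.3289  0.    ]
```

View pics/scene0.png

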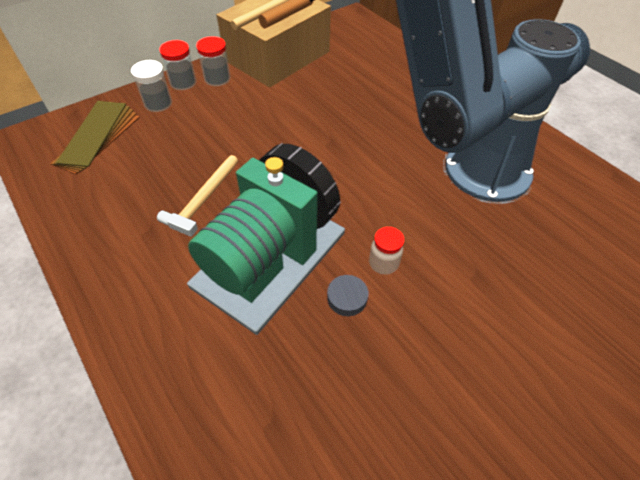

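View pics/top0.png

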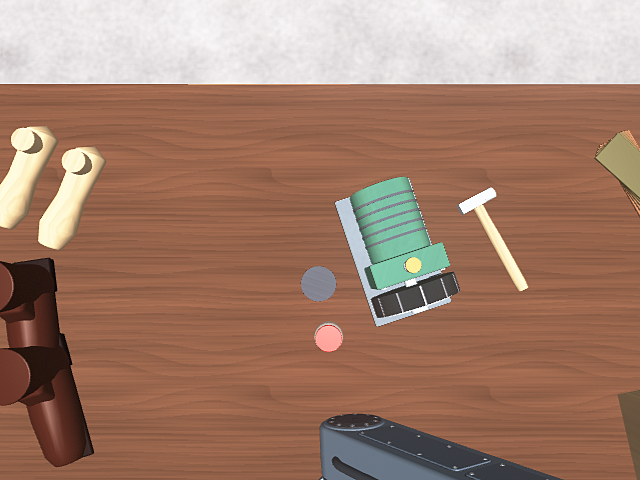

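The scene view shows the drum on the robot side of the machine, with the yellow pin head at about (274,163). In the top view the pin head is at (414,265) and the drum at (416,296). The plate's left edge runs from (377,326) to (335,202), so the stand is yawed about +18°. I'll refine this numerically.

```bash
cat >> h.py <<'E'
def yellow(c,box):
    f=c["frame"].astype(int);b,g,r=f[...,0],f[...,1],f[...,2]
    m=(r>150)&(g>120)&(b<g-50)&(r>g)
    k=np.zeros_like(m);x0,y0,x1,y1=box;k[y0:y1,x0:x1]=1;m&=k
    v,u=np.nonzero(m);return m,np.array([u.mean(),v.mean()])
E
python3 - <<'E'
from h import *
R=[]
for cam,box in(("scene",(258,150,290,185)),("top",(400,250,430,280))):
    c=capture(cam);m,uv=yellow(c,box);v,u=np.nonzero(m)
    print(cam,m.sum(),uv,u.min(),u.max(),v.min(),v.max(),atz(c,uv,.240 if cam=="scene" else .244).round(4));R.append(ray(c,uv))
A=[];b=[]
for o,d in R:
    d=d/np.linalg.norm(d);P=np.eye(3)-np.outer(d,d);A.append(P);b.append(P@o)
print("tri",np.linalg.lstsq(np.vstack(A),np.hstack(b),rcond=None)[0])
# plate left edge by gradient fit
f=c["frame"].astype(int);b_,g,r=f[...,0],f[...,1],f[...,2]
pts=[]
for v in range(215,318):
    u=np.arange(325,390);s=(b_[v,325:390]>r[v,325:390]+5)
    i=np.argmax(s); 
    if s[i]: pts.append((u[i],v))
pts=np.array(pts,np.float32);l=cv2.fitLine(pts,cv2.DIST_HUBER,0,.01,.01).ravel()
a=atz(c,l[2:]+l[:2]*60,.02);e=atz(c,l[2:]-l[:2]*60,.02);d=e-a; d=d if d[0]>0 else -d
print("yaw",np.degrees(np.arctan2(d[1],d[0])),"edge pt",atz(c,l[2:],.02))
big=cv2.resize(c["frame"][180:335,325:470],None,fx=4,fy=4,interpolation=cv2.INTER_CUBIC)[:600];cv2.imwrite("pics/top_crop.png",big)
E
```

```text
scene 186 [273.5483871  163.15591398] 265 282 157 169 [ 0.5401 -0.1028  0.24  ]
top 195 [413.12820513 264.6974359 ] 406 421 257 272 [ 0.5411 -0.1003  0.244 ]
tri [ 0.5412397  -0.10054671  0.24235675]
yaw 18.16543920520414 edge pt [0.56242867 0.00173741 0.02      ]
```

View pics/top_crop.png

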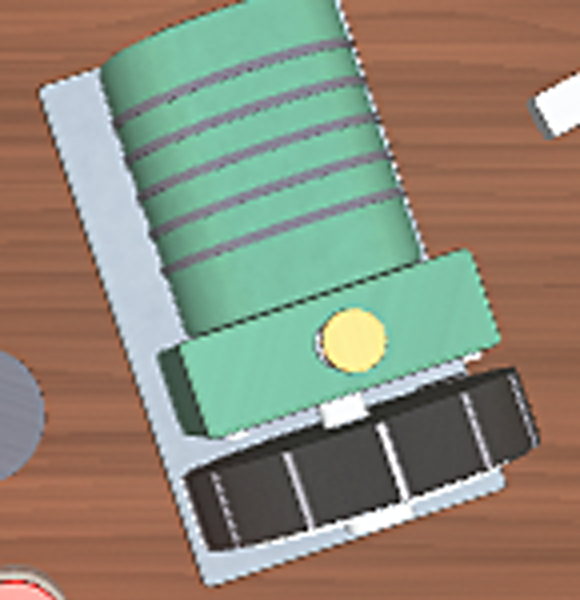

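The crop confirms the plate and drum axes at yaw ≈18.2°, with the pin head centred at about (353,340) in the crop. The plate edge lies 91 mm from the pin axis against 90 mm nominal, so the two measurements agree. Next I'll close the gripper and make a first touch.

```bash
cat >> h.py <<'E'
from scipy.spatial.transform import Rotation as Ro
yaw=np.radians(18.17);X=np.array([np.cos(yaw),np.sin(yaw),0]);Y=np.array([-X[1],X[0],0])
PIN=np.array([.541,-.101,0]);RIM=PIN-.06*X
def rots():
    o=[]
    for s in(1,-1):
        x=s*Y;z=np.array([0,0,-1.]);o.append(Ro.from_matrix(np.c_[x,np.cross(z,x),z]).as_rotvec())
    return o
def drop(y): 
    a=max(abs(y)-.0095,0);return .09-np.sqrt(.09**2-a*a)
def at(y,ztip): p=RIM+Y*y;return np.array([p[0],p[1],ztip+.014])
E
python3 - <<'E'
from h import *
command_gripper(0,10)
q0=current_q();best=None
for r in rots():
    q=ik(at(.025,.30),r)
    if q is not None: print(np.round(q,2)); best=r if best is None or abs(q[5])<abs(bq[5]) else best; bq=ik(at(.025,.30),best)
np.save("rot.npy",best)
p=current_tcp_pos();move_l([p[0],p[1],.33],feed=.3)
movep(at(.025,.28),best)
print(current_clock(),current_gripper_width())
move_l(at(.025,.232),feed=.1);sleep(.2)
w0=current_wrist_force();np.save("w0.npy",w0);print(w0)
h=move_l(at(.025,.212),feed=.015,until_force=3)
print(h,current_tcp_pos(),current_wrist_force()-w0,current_clock(), .22-drop(.025)+.014)
E
```

```text
[-0.43  0.24  1.67 -0.    1.23 -0.75]
[-0.43  0.24  1.67 -0.    1.23  2.4 ]
5.1833 0.0007951285001471847
[-0.10886204  0.94313182 -0.0104115 ]
True [ 0.47618881 -0.09596876  0.23275654] [ 0.18566594 -0.33674666  5.26444558] 6.9 0.23265523109213582
```

```bash
cat >> h.py <<'E'
def stroke(y0=.025,y1=-.025,n=10,F0=9,k=2e-5,feed=.04,down=True,log=True):
    w0=current_wrist_force() if down else np.load("w0.npy")
    if down: move_l(at(y0,.22-drop(y0)-.012),feed=.015,until_force=3)
    off=current_tcp_pos()[2]-.014-(.22-drop(y0));L=[]
    for y in np.linspace(y0,y1,n+1)[1:]:
        f=current_wrist_force()-w0
        if f[2]>17: off+=.0006
        else: off-=np.clip(k*(F0-f[2]),-.0003,.0003)
        move_l(at(y,.22-drop(y)+off),feed=feed)
        f=current_wrist_force()-w0;p=current_tcp_pos()
        L.append((y*1e3,off*1e3,(p[2]-.014-.22+drop(y))*1e3,f[2],f@Y,current_clock()))
    if log: print(np.round(L,2))
    return L
E
python3 - <<'E'
from h import *
stroke(y1=.005,n=5,down=False)
c=capture("scene");print(yellow(c,(258,150,290,185))[1]);c=capture("top");cv2.imwrite("pics/t1.png",c["frame"])
E
```

```text
[[21.    0.03  0.21  3.79 -0.07  7.17]
 [17.   -0.08  0.11  5.62  1.96  7.42]
 [13.   -0.15  0.17  5.93  1.32  7.67]
 [ 9.   -0.21  0.24  5.83  0.17  7.92]
 [ 5.   -0.27  0.27  6.84  0.25  8.17]]
[273.4076087  163.26630435]
```

```bash
python3 - <<'E'
from h import *
w0=np.load("w0.npy")
stroke(y0=.005,y1=-.025,n=6,F0=12,k=4e-5,down=False)
c=capture("scene");print(yellow(c,(258,150,290,185))[1])
move_l(at(-.027,.235),feed=.1)
a=cv2.resize(c["frame"][110:270,180:380],None,fx=3,fy=3,interpolation=cv2.INTER_CUBIC);cv2.imwrite("pics/s2.png",a)
E
```

```text
[[ 0.00e+00  5.00e-02  3.00e-01  5.46e+00 -3.00e-02  8.54e+00]
 [-5.00e+00 -2.10e-01  2.90e-01  6.50e+00  1.10e+00  8.82e+00]
 [-1.00e+01 -4.30e-01  1.50e-01  5.73e+00  1.00e-01  9.09e+00]
 [-1.50e+01 -6.80e-01 -1.00e-02  7.87e+00  1.23e+00  9.37e+00]
 [-2.00e+01 -8.40e-01 -1.60e-01  6.53e+00  2.10e-01  9.64e+00]
 [-2.50e+01 -1.06e+00 -3.50e-01  6.97e+00  8.00e-01  9.92e+00]]
[273.5106383  163.15425532]
```

View pics/s2.png

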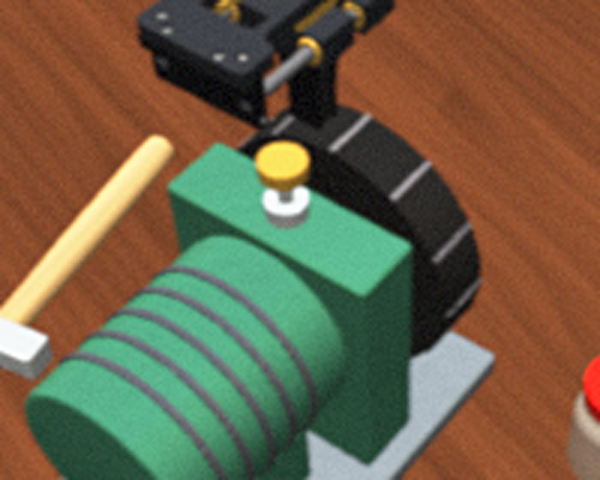

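```bash
cat >> h.py <<'E'
ph=np.radians(np.arange(10,75,.5))   # angle from top toward +y
def phase(c,img=None):
    """angle (deg, mod 30) of the tread lines toward -y"""
    f=cv2.cvtColor(c["frame"] if img is None else img,cv2.COLOR_BGR2GRAY).astype(np.float32)
    W=np.linalg.inv(c["world_from_camera"]);prof=0
    for x in np.linspace(-.012,.012,7):
        P=RIM+np.array([0,0,.13])+X*x+.09*(np.sin(ph)[:,None]*Y+np.cos(ph)[:,None]*np.array([0,0,1]))
        q=(P@W[:3,:3].T+W[:3,3])@c["camera_matrix"].T;q=(q[:,:2]/q[:,2:]).astype(np.float32)
        prof=prof+cv2.remap(f,q[:,0],q[:,1],cv2.INTER_LINEAR).ravel()
    prof=prof-np.median(prof);prof=np.clip(prof,0,None)
    z=(prof*np.exp(12j*ph)).sum();return np.degrees(np.angle(z))/12,abs(z)/prof.sum()
E
python3 - <<'E'
from h import *
c=capture("scene");print(phase(c,cv2.imread("pics/scene0.png")),phase(c),yellow(c,(258,150,290,185))[1],current_clock())
E
```

```text
(np.float64(-1.6508648960754126), np.float64(0.9246960457231254)) (np.float64(1.394959576918663), np.float64(0.9160248032488337)) [273.5106383  163.15425532] 10.3417
```

```bash
cat > s.py <<'E'
from h import *
for i in range(3):
    move_l(at(.028,.237),feed=.2);move_l(at(.028,.223),feed=.1);sleep(.1)
    L=stroke(y0=.028,y1=-.028,n=11,F0=12,k=4e-5,log=False)
    A=np.array(L);print("Fz",A[:,3].round(1),"Fy",A[:,4].round(1))
    move_l(at(-.030,.237),feed=.15)
    c=capture("scene");u=yellow(c,(258,150,290,185))[1];print(phase(c),u,current_clock())
    if u[1]>166: break
E
python3 s.py
```

```text
Fz [ 7.9  7.1  9.3  8.7 10.9 10.5 10.3  9.5  7.8  8.   8.4] Fy [ 2.4  1.5  1.7  2.4  2.3  1.4  2.2  1.9 -0.9  0.2 -0.4]
(np.float64(-1.4445940625951372), np.float64(0.9335525101883524)) [273.5106383  163.15425532] 15.075
Fz [5.1 6.9 7.8 8.9 8.1 9.2 9.2 9.5 8.2 7.7 8.1] Fy [3.  3.2 1.8 2.  1.6 0.4 1.7 1.4 1.5 0.3 0.4]
(np.float64(-5.709308527697169), np.float64(0.9149866556059499)) [273.5483871  163.15591398] 19.8333
Fz [ 5.3  6.6  7.1  8.7  9.8 10.8  9.4  8.6  7.2  7.8 10.2] Fy [ 2.5  3.   0.8  2.5  2.5  2.6  1.1 -0.6  0.1 -0.1  3.3]
(np.float64(-7.9476694815980915), np.float64(0.9081780961770661)) [274.01648352 167.54395604] 24.5917
```

```bash
python3 - <<'E'
from h import *
c=capture("scene");u=yellow(c,(250,150,300,190))[1]
o,d=ray(c,u)
W=np.linalg.inv(c["world_from_camera"])
for z in(.240,.230):
    q=c["camera_matrix"]@((W@[*PIN[:2],z,1])[:3]);print(z,q[:2]/q[2])
print(u)
p=current_tcp_pos();move_l([p[0],p[1],.29],feed=.2)
P=lambda z:[PIN[0],PIN[1],z+.014]
move_l(P(.275),feed=.2);move_l(P(.240),feed=.1);sleep(.2)
w0=current_wrist_force();z=[]
h=move_l(P(.219),feed=.012,until_force=9)
print(h,current_tcp_pos()[2]-.014,current_wrist_force()-w0,current_clock())
E
```

```text
0.24 [273.6519004  163.97167913]
0.23 [274.05491641 168.25084869]
[273.94021739 167.58695652]
True 0.22396603839068924 [-0.11152038  0.15640843  4.87309665] 27.4417
```

```bash
python3 - <<'E'
from h import *
p=current_tcp_pos();f=current_wrist_force()
print(move_l([p[0],p[1],p[2]-.003],feed=.008,until_force=5),current_tcp_pos()[2]-.014,current_wrist_force()-f)
move_l([p[0],p[1],.30],feed=.15);sleep(.5)
c=capture("scene");print(yellow(c,(250,150,300,190))[1],current_clock())
W=np.linalg.inv(c["world_from_camera"]);q=c["camera_matrix"]@((W@[*PIN[:2],.220,1])[:3]);print(q[:2]/q[2]-[.1,.7])
cv2.imwrite("pics/end.png",cv2.resize(c["frame"][100:330,150:430],None,fx=2.5,fy=2.5))
E
```

```text
True 0.2239537494295286 [ 0.05516418 -0.43276084 -0.67480859]
[274.45       171.54444444] 28.7667
[274.34944849 171.73993707]
```

View pics/end.png

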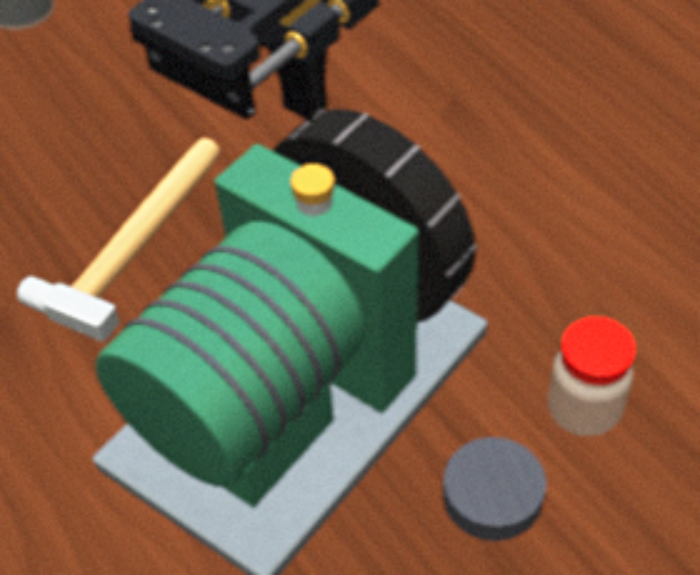

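The picture shows the brass head at (312,183) sitting on its collar with no stem visible. The gripper is clear, and the jar, tin and hammer are where they were.

```bash
python3 -c "
from rig import *
print(hand_in())"
```

```text
the job is handed in; nothing more can be done
None
```

The wheel is locked and the job is handed in: four gentle strokes clicked the pin into the notch, I pressed its head home onto the collar (top at 224 mm) and let go, forces read between moves stayed under 11 N, and it took about 29 s.

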